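# Nip up the friction hinge of a tool case and prove that its lid stays half open

## Robot

A 6-joint arm with a two-finger parallel gripper is mounted at the origin on the work surface. World frame = base frame: x ahead of the robot, y to its left, z up, the work surface at z = 0. Lengths are in m, angles in rad, forces in N, time in s.
With the tool pointing down it reaches from about 0.275 to 0.875 m from the base axis. Payload 12.5 kg.
Tool frame: the origin (TCP) lies on the centre line of the jaws, within the pads' length; the fingertips stand r.finger_overhang ahead of it and the grasp point (between the pads) lies 3 mm ahead of it (r.finger_overhang is the distance from the TCP to the fingertips, in m); z points along the fingers, y is the line along which they close (so a half turn about z gives the same grasp; the last joint's range is limited). The gripper opens to 85 mm and grips with 20 to 120 N. Pads are 22 mm wide; open, the fingers measure 114 mm over their backs; the gripper's body (76 mm by 85 mm) begins 54 mm behind the grasp point. The pads swing forward as they close: fully open they stand 13 mm farther back than shut.
Start: joints at [1.017, 0.351, 1.652, -0, 1.139, -0.085], TCP at [0.248, 0.491, 0.253] pointing down, gripper open.
Joint ranges: [-2.75, 2.75], [-0.79, 2.1], [0.01, 2.65], [-1.57, 4.71], [0.07, 3.14], [-2.87, 2.87]. Speed limits (rad/s): [2.22, 2.22, 2.79, 3.14, 3.14, 3.14].

## Interface

Orientations are given as a unit quaternion [x, y, z, w].
In Python, from cell import r, optics gives the robot as it stands. The module is installed in compiled form; this text tells all that it offers. Calls block until the motion is done:
- r.move_to(position, orientation): joint-space move of the TCP to a pose.
- r.move_linear(position, rot=None, vel=0.15): straight line of the TCP; rot=None keeps the orientation; vel is the mean speed in m/s.
- r.set_joints(angles): joint-space move.
- r.set_gripper(opening, squeeze=None): opening from 0.0 (shut) to 1.0 (fully open); squeeze is the grip in N (None keeps the last); returns when the fingers have stopped.
- r.sleep(seconds).
- r.inverse_kinematics(position, orientation): joint angles nearest the present ones, or None.
- optics.get_image(name): name is "side" or "top"; returns a dict with "pixels" (384x512x3 uint8, red, green, blue), "depth" (384x512 float32, m along the optical axis (not along the pixel's ray), 0 where there is no reading), "fx", "fy", "cx", "cy" (pixels), "D" ([k1, k2, p1, p2, k3] as OpenCV has them; the pictures are not rectified), "camera_from_world" (4x4, takes a point from world to camera coordinates). Camera axes: x right, y down, z forward; pixel columns grow to the right and rows downward; lengths in m; the calibration is good to about 2 mm. A picture is of the moment at which its call begins.
A pose or a line that the arm cannot do raises r.PlanningError and nothing moves.
- r.hand_in(): hands the job in; it is judged then, once.
Readings, each from a call of its own:
- r.current_t(): time.
- r.current_q(): joint angles.
- r.current_qvel(): joint speeds.
- r.current_effort(): joint torques, N m.
- r.current_tool_pos(): TCP position.
- r.current_ee_rot(): TCP orientation.
- r.current_contact_force(): force on the tool from outside, world axes, zero at the start.
- r.current_torque(): the same for the moment, N m.
- r.current_opening(): opening from 0.0 (shut) to 1.0 (fully open).
- r.current_finger_force(): force on a finger pad.
Only numpy, scipy, OpenCV 4.12 (cv2) and the standard library are available. Lean on these libraries where they do the work, as an engineer would, in place of code of your own. Each camera call takes 0.05 s, during which the arm holds its last target. There are 200 camera calls.

## Task

The lid of the steel tool case on the bench drops because the clamp of its friction hinge has worked loose. Swing the clamp lever at the lid's hinge towards the front of the case until it bites firmly, without forcing it, then raise the lid half open (about 45 degrees) and let go: it must stay just where you left it for two seconds with your hand off, and is left standing like that. Do not let the lid drop, and leave the other things on the bench alone.

Things in the scene. Friction and masses are not known exactly. Their poses are not given: they have to be found in the camera images.
- case: grey steel tool case screwed to the bench, 140 (x) x 260 (y) x 100 high with the lid shut (body 70, lid 30). Origin: centre of its underside; x points from its front (which faces the robot) to its hinge side, y to its left, z up. Punches lie inside.
- lid (a joint): lid angle in rad: 0 shut, 0.79 half open, 1.9 stop. The lid (0.4 to 0.75 kg) turns about the line through point lid_hinge parallel to the case's y; its front edge rises as the value grows. With the clamp loose it falls shut; with the clamp nipped it takes 6 to 14 N at the handle to raise it.
- lid_hinge (a point): point on the lid's hinge axis, middle of the case's rear edge, 70.5 mm above the bench (case frame: x +70, y 0).
- lid_handle (a point): centre of the lid's bar handle: round steel bar, 12 mm diameter, along the case's y, 110 mm between its end posts; its axis stands 38 mm in front of the lid's front face, 15 mm above the lid's lower edge, 85.5 mm above the bench when shut, 178.6 mm from the hinge axis. The bar can turn between two finger pads closed lightly on it along the case's x.
- lever: dark die-cast clamp lever at the right (-y) end of the hinge axis. Origin on that axis, mid-case; y along the axis, z along the lever's arm to its tip, so z tilts as it turns. It starts leaning 0.15 to 0.55 rad back (+x) from upright; swinging it forward (-x, to the case's front) tightens. Never load it with over 20 N, squeeze included: push it with a closed fingertip. It stays where left.
- lever_pivot (a point): point on the hinge axis in the plane in which the lever's arm swings: 46 mm out from the case's right side, 70.5 mm above the bench. The clamp bites when the lever is upright or leans up to 0.7 rad forward; where in this range cannot be seen, as it depends on the wear of the washers.
- lever_tip (a point): centre of the lever's smooth black cross-grip, a bar 16 mm thick and 36 mm long along the hinge axis, 74 mm from lever_pivot; the arm below is 11 mm thick. Pushed slowly here, square to the arm, the lever drags evenly at about 7 N; once the clamp bites this rises by about 0.6 N per mm. Brought to 10 to 14 N while moving, the clamp holds the lid; at 8 N it may not. At rest up to 3 N less is felt.
- anvil_block: bystander: cast-iron anvil block 90 x 70 x 50 mm, left of the case. Origin: centre of its underside.
- hammer: bystander: ball-peen hammer 290 mm long lying along its x, head 27 mm, left of the anvil block. Origin: on the bench under the middle.
- jar: bystander: glass jar, 72 mm diameter, 100 mm high, to the right of the lever. Origin: centre of its underside.
- punch_case: bystander: black plastic punch-set case 90 x 150 x 32 mm lying shut, to the right of the tool case. Origin: centre of its underside.

How it is judged:
On the way:
1. the lid stands half open (33 to 57 degrees) by itself, with the robot off the case, for two seconds (value of joint lid between 0.58 and 0.99 rad and velocity of joint lid between -0.03 and 0.03 rad/s and contact force between each of the arm, the fingers and case below 0.1 N), for 2 s.
At the end, for the whole second after the job is handed in: the lid stands still between 33 and 57 degrees on its hinge alone, after two seconds untouched at such an angle (value of joint lid between 0.58 and 0.99 rad and velocity of joint lid between -0.03 and 0.03 rad/s).
It fails at once if the clamp lever is forced: more than 20 N on it (contact force between anything else and lever above 20 N).
It fails at once if the lid is let drop (turns shut faster than 2.5 rad/s) (velocity of joint lid below -2.5 rad/s).
It fails at once if a bystander is shifted by more than 20 mm (distance of any of anvil_block, hammer, jar, punch_case from where it was at the start of the episode above 0.02 m).
It also fails if it takes over 66 s, if anything falls off the work surface, if the arm or the gripper's body presses on something with over 40 N, if the wrist force passes 120 N, or if a joint passes its speed limit or range.

## Working session

There is one attempt and no reset: what is moved stays moved. The work goes in short steps, each a Python script; the robot and the scene stay as the last script left them, time stands still between calls to the robot, and variables do not carry over. Pictures are saved under pics/ and viewed, at most 10 in all, crops included, and the job is handed in when it is done.

```bash
mkdir -p pics
python3 - <<'E'
from cell import r, optics
import cv2, numpy as np, pickle
print(r.current_t(), r.finger_overhang, r.current_ee_rot(), r.current_tool_pos())
d={n:optics.get_image(n) for n in("side","top")}
pickle.dump(d,open('img0.pkl','wb'))
for n in d:
    cv2.imwrite(f'pics/{n}0.png',d[n]["pixels"][:,:,::-1]); print(n,np.round(d[n]["camera_from_world"],3).tolist(),d[n]["fx"],d[n]["D"])
E
```

```text
0.0 0.022 [ 2.32247928e-01  9.72656438e-01 -5.60127755e-04 -2.00393600e-04] [0.24830453 0.49041178 0.25274098]
side [[0.988, -0.155, 0.003, -0.576], [-0.095, -0.622, -0.777, 0.248], [0.122, 0.768, -0.629, 0.876], [0.0, 0.0, 0.0, 1.0]] 401.21411435838365 [0.02977361 0.         0.         0.         0.        ]
top [[-0.006, -1.0, -0.031, 0.157], [-0.997, 0.008, -0.076, 0.58], [0.076, 0.03, -0.997, 1.229], [0.0, 0.0, 0.0, 1.0]] 426.7346117020918 [-0.08175304  0.          0.          0.          0.        ]
```

View pics/side0.png

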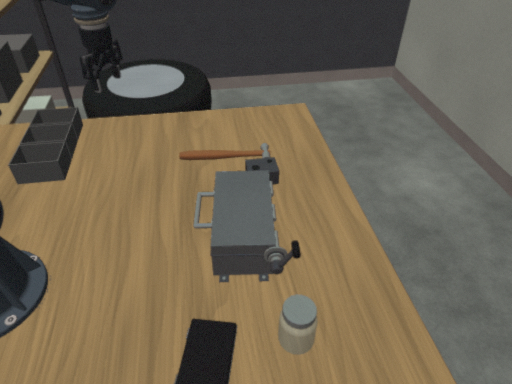

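View pics/top0.png

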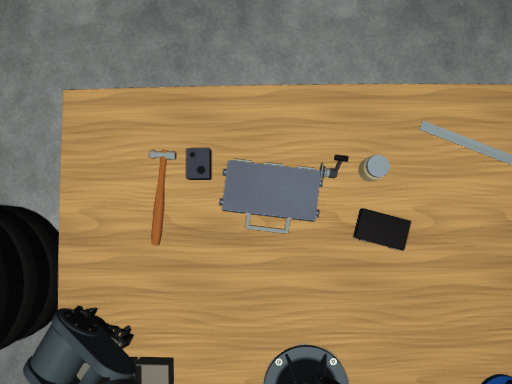

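Top view: the case lid has corners at about (229,159), (324,169), (318,220), (222,210). The handle bar is at (268,229), the lever grip at (341,158) leaning back, and the jar at (375,167). Next I turn these into metric positions.

```bash
cat > h.py <<'E'
import numpy as np, cv2
def cloud(im):
    K=np.array([[im["fx"],0,im["cx"]],[0,im["fy"],im["cy"]],[0,0,1]])
    h,w=im["depth"].shape
    uv=np.stack(np.meshgrid(np.arange(w),np.arange(h)),-1).reshape(-1,1,2).astype(float)
    n=cv2.undistortPoints(uv,K,np.array(im["D"])).reshape(h,w,2)
    z=im["depth"][...,None]
    P=np.concatenate([n*z,z],-1)
    T=np.linalg.inv(im["camera_from_world"])
    P=P@T[:3,:3].T+T[:3,3]; P[im["depth"]==0]=np.nan
    return P
E
python3 - <<'E'
import pickle,cv2,numpy as np
from h import cloud
d=pickle.load(open('img0.pkl','rb'))
for n in d:
    P=cloud(d[n]); z=P[...,2]
    print(n)
    if n=='top':
        m=np.zeros(z.shape,bool); m[150:225,215:325]=1
        print('bench z',np.nanmedian(z[250:300,200:330]))
    else:
        m=np.zeros(z.shape,bool); m[165:260,205:275]=1
    q=P[m&(z>.09)&(z<.11)]
    rect=cv2.minAreaRect((q[:,:2]*1000).astype(np.float32)); print('lid',rect,np.median(q[:,2]))
    q=P[m&(z>.02)&(z<.11)]
    if n=='top':
        for nm,(u,v) in dict(handle=(268,229),handleL=(250,227),handleR=(285,230)).items(): print(nm,P[v-2:v+4,u].round(3).tolist())
        s=np.s_[145:185,318:352]
    else: s=np.s_[235:275,262:305]
    Q=P[s].reshape(-1,3); c=d[n]["pixels"][s].reshape(-1,3).max(1)
    for lo,hi in((.125,.16),):
        q=Q[(Q[:,2]>lo)&(Q[:,2]<hi)]; print('grip',len(q),q.mean(0).round(4),q.min(0).round(4),q.max(0).round(4))
    q=Q[(c<40)&(Q[:,2]>.09)]; print('dark',len(q),q.mean(0).round(4),np.nanmin(q,0).round(4),np.nanmax(q,0).round(4))
    s=np.s_[150:185,355:395] if n=='top' else np.s_[290:355,275:320]
    Q=P[s].reshape(-1,3); q=Q[(Q[:,2]>.08)]; print('jar',q.mean(0).round(4),q.min(0),q.max(0))
E
```

```text
side
lid ((561.1896362304688, 95.99894714355469), (268.0549011230469, 162.3487548828125), 82.74884796142578) 0.09916223491974474
grip 144 [ 0.6526 -0.0944  0.1391] [ 0.6428 -0.1106  0.1252] [ 0.6645 -0.0725  0.1448]
dark 88 [ 0.6528 -0.0976  0.1407] [ 0.6454 -0.1106  0.1319] [ 0.6596 -0.0783  0.1448]
jar [ 0.6356 -0.205   0.0971] [ 0.60601013 -0.23329407  0.08008083] [ 0.6680663  -0.16980144  0.10184013]
top
bench z 0.000412813464204409
lid ((562.529296875, 95.57232666015625), (275.6446228027344, 174.57736206054688), 85.77496337890625) 0.10119207231206828
handle [[0.472, 0.107, 0.089], [0.469, 0.107, 0.09], [0.466, 0.107, 0.09], [0.464, 0.107, 0.09], [0.461, 0.107, 0.088], [0.456, 0.107, 0.002]]
handleL [[0.478, 0.157, 0.088], [0.475, 0.157, 0.092], [0.472, 0.157, 0.09], [0.469, 0.157, 0.089], [0.465, 0.16, 0.005], [0.462, 0.16, 0.002]]
handleR [[0.469, 0.06, 0.087], [0.466, 0.06, 0.09], [0.463, 0.06, 0.091], [0.461, 0.06, 0.09], [0.458, 0.061, 0.093], [0.455, 0.061, 0.09]]
grip 89 [ 0.6554 -0.0875  0.1408] [ 0.6455 -0.1052  0.1251] [ 0.666  -0.0704  0.1486]
dark 61 [ 0.6546 -0.0887  0.1427] [ 0.6489 -0.1052  0.1374] [ 0.6625 -0.0727  0.1486]
jar [ 0.6394 -0.1971  0.0999] [ 0.60961413 -0.22869001  0.08177163] [ 0.67075296 -0.16797415  0.10822085]
```

The minAreaRect also took in the handle (174 wide against 140), so I'm refitting from the lid top only.

```bash
cat >> h.py <<'E'
from scipy.spatial.transform import Rotation as Ro
def quat(y,z):
    y=y/np.linalg.norm(y); z=z/np.linalg.norm(z)
    return Ro.from_matrix(np.c_[np.cross(y,z),y,z]).as_quat()
E
python3 - <<'E'
import pickle,cv2,numpy as np
from h import *
from cell import r
d=pickle.load(open('img0.pkl','rb'))
for n in d:
    P=cloud(d[n]); z=P[...,2]
    m=(z>.095)&(z<.107)&(P[...,0]<.68)&(P[...,0]>.48)&(P[...,1]>-.05)&(P[...,1]<.25)
    m=cv2.morphologyEx(m.astype(np.uint8),cv2.MORPH_OPEN,np.ones((5,5)))
    k,l,st,_=cv2.connectedComponentsWithStats(m); i=1+st[1:,4].argmax(); q=P[l==i]
    g=(q[:,:2]*1000).astype(np.float32); print(n,len(q),cv2.minAreaRect(g))
    c=q.mean(0); w,V=np.linalg.eigh(np.cov((q-c)[:,:2].T)); Y=V[:,1]*np.sign(V[1,1]); X=np.array([Y[1],-Y[0]])
    e=(q-c)[:,:2]; print(c,'Y',Y,[np.percentile(e@a,[.5,99.5]).round(4) for a in(X,Y)])
    hb=(z>.083)&(z<.095)&(P[...,0]<.50)&(P[...,0]>.44)&(P[...,1]>.07)&(P[...,1]<.14)
    q=P[hb]; print('bar',q.mean(0),len(q), (q-c)[:,:2].mean(0)@X, np.polyfit(q[:,1],q[:,0],1))
    cc=c[:2]; piv=cc+.07*X-.176*Y; print('pivot',piv)
    t=P[(z>.12)&(z<.155)&(abs(P[...,0]-.65)<.03)&(abs(P[...,1]+.09)<.025)]; t=t[t[:,2]>.13]
    u=(t[:,:2]-piv)@np.c_[X,Y]; print('grip rel pivot',u.mean(0),u.min(0),u.max(0),t[:,2].max())
E
```

```text
side 4426 ((571.7107543945312, 97.00373077392578), (263.40545654296875, 141.7283935546875), 82.74884796142578)
[0.57031785 0.0818847  0.09920221] Y [0.12705353 0.99189586] [array([-0.069 ,  0.0694]), array([-0.1151,  0.1428])]
bar [0.46546462 0.10442746 0.08874104] 102 -0.10686762463346434 [0.13135016 0.45174805]
pivot [ 0.61738914 -0.10158272]
grip rel pivot [0.03439548 0.01161258] [ 0.02703311 -0.00443944] [0.0432036  0.03377227] 0.14477396250921826
top 4680 ((574.417724609375, 99.29046630859375), (260.4948425292969, 140.4144287109375), 82.95449829101562)
[0.5740457  0.09968822 0.10119444] Y [0.12689251 0.99191647] [array([-0.069 ,  0.0693]), array([-0.1288,  0.128 ])]
bar [0.46624599 0.10496764 0.09052097] 101 -0.10759822902547095 [0.12357489 0.45327463]
pivot [ 0.62114677 -0.08377156]
grip rel pivot [0.03495383 0.00054625] [ 0.02690209 -0.01738292] [0.04429312 0.0180374 ] 0.14855921163391872
```

```bash
cat >> h.py <<'E'
Y=np.array([.127,.992,0]); Y/=np.linalg.norm(Y); X=np.array([Y[1],-Y[0],0]); Z=np.array([0,0,1.])
C=np.array([.573,.0985,0]); PIV=C+.07*X-.176*Y+.0705*Z; HIN=C+.07*X+.0705*Z
def lev(th,back=.019,rho=.086,s=1):
    a=-np.sin(th)*X+np.cos(th)*Z; n=np.cos(th)*X+np.sin(th)*Z
    return PIV+a*rho+n*back, quat(s*Y,-a), n
E
python3 - <<'E'
from cell import r
from h import *
for s in(1,-1):
    for th in(-.48,0,.7):
        p,q,n=lev(th,.035,s=s); k=r.inverse_kinematics(p,q); print(s,th,p.round(3),None if k is None else np.round(k,2))
S=min((1,-1),key=lambda s:abs(r.inverse_kinematics(*lev(-.48,.035,s=s)[:2])[5]) if r.inverse_kinematics(*lev(-.48,.035,s=s)[:2]) is not None else 9)
print('S',S)
r.set_gripper(0,20)
p,q,n=lev(-.48,.045,.19,S)
r.move_to(p,q); print(r.current_t(),r.current_tool_pos(),p)
r.move_linear(lev(-.48,.036,.086,S)[0],vel=.1)
f=[]
for i in range(8): r.sleep(.05); f.append(r.current_contact_force())
print(r.current_t(),np.mean(f,0),np.std(f,0),r.current_tool_pos(),lev(-.48,.036)[0])
E
```

```text
1 -0.48 [ 0.69  -0.094  0.131] [-0.19  0.99  0.91 -0.03  1.72 -1.63]
1 0 [ 0.655 -0.089  0.156] [-0.21  0.65  1.42 -0.    1.07 -1.65]
1 0.7 [ 0.592 -0.081  0.159] None
-1 -0.48 [ 0.69  -0.094  0.131] [-0.19  0.99  0.91 -0.03  1.72  1.51]
-1 0 [ 0.655 -0.089  0.156] [-0.21  0.65  1.42 -0.    1.07  1.49]
-1 0.7 [ 0.592 -0.081  0.159] [-0.25  0.4   2.05  1.62  0.08 -0.14]
S -1
3.5917 [ 0.74683379 -0.1000177   0.21856967] [ 0.74670283 -0.10117464  0.21824897]
5.1833 [-0.09989324  0.26818839 -0.04476969] [0.47994384 0.47695678 0.4535962 ] [ 0.69120388 -0.09404383  0.13019502] [ 0.69114827 -0.09406231  0.13015751]
```

```bash
cat >> h.py <<'E'
def push(th,back=.019,cap=.35):
    ph=min(th,cap); a=lambda t:-np.sin(t)*X+np.cos(t)*Z; n=np.cos(ph)*X+np.sin(ph)*Z
    return PIV+.074*a(th)+.012*a(ph)+n*back, quat(-Y,-a(ph)), n
def force(r,n,k=6):
    f=[]
    for i in range(k): r.sleep(.02); f.append(r.current_contact_force())
    f=np.mean(f,0); return f@n,f
E
python3 - <<'E'
from cell import r
from h import *
import json
f0=force(r,X,15)[1]; print('tare',f0); json.dump(list(f0),open('tare.json','w'))
def step(th,b,v=.015):
    p,q,n=push(th,b); r.move_linear(p,q,vel=v); F,f=force(r,n); F-=f0@n
    print(f"{r.current_t():.2f} th {th:.3f} b {b*1e3:.1f} F {F:.2f}",(f-f0).round(1)); return F
for b in np.arange(.034,.009,-.002):
    F=step(-.48,b)
    if F>2: break
th=-.48
while th<-.03 and F<13:
    th+=.05; F=step(th,b)
E
```

```text
tare [-0.05333301  0.06995334  0.10925478]
5.82 th -0.480 b 34.0 F 0.68 [ 0.6  0.1 -0.4]
6.20 th -0.480 b 32.0 F 0.14 [ 0.1 -0.  -0.1]
6.58 th -0.480 b 30.0 F 0.16 [ 0.   0.2 -0.4]
6.97 th -0.480 b 28.0 F 0.04 [ 0.1 -0.1  0.1]
7.35 th -0.480 b 26.0 F -0.06 [-0.2 -0.4 -0.1]
7.73 th -0.480 b 24.0 F 0.12 [0.3 0.4 0.1]
8.12 th -0.480 b 22.0 F 0.03 [0.1 0.  0.1]
8.50 th -0.480 b 20.0 F 0.16 [0.2 0.  0.1]
8.88 th -0.480 b 18.0 F 6.21 [ 5.3 -0.5 -3.3]
9.43 th -0.430 b 18.0 F 4.32 [ 4.2 -0.6 -1.1]
9.97 th -0.380 b 18.0 F 4.22 [ 4.1 -0.4 -1.1]
10.51 th -0.330 b 18.0 F 4.54 [ 4.3 -0.4 -1.3]
11.05 th -0.280 b 18.0 F 4.41 [ 4.3 -0.5 -1.1]
11.59 th -0.230 b 18.0 F 4.53 [ 4.4 -1.2 -0.8]
12.13 th -0.180 b 18.0 F 4.43 [ 4.2 -1.  -1. ]
12.68 th -0.130 b 18.0 F 4.49 [ 4.4 -1.1 -0.6]
13.22 th -0.080 b 18.0 F 4.31 [ 4.1 -1.1 -0.8]
13.76 th -0.030 b 18.0 F 4.58 [ 4.4 -1.6 -0.8]
14.30 th 0.020 b 18.0 F 4.36 [ 4.3 -1.2 -1. ]
```

Run:
```python
from cell import r
from h import *
import json
f0=np.array(json.load(open('tare.json')))
b=.018; th=.02; F=4.4
while th<.85 and F<8.9:
    th+=.04 if F<5.2 else .02
    p,q,n=push(th,b); r.move_linear(p,q,vel=.015); F,f=force(r,n); F-=f0@n
    print(f"{r.current_t():.2f} th {th:.3f} F {F:.2f}",(f-f0).round(1))
```

```text
14.78 th 0.060 F 4.44 [ 4.4 -1.1 -0.6]
15.27 th 0.100 F 4.41 [ 4.3 -1.7 -0.5]
15.75 th 0.140 F 4.79 [ 4.6 -1.7  0.2]
16.23 th 0.180 F 4.45 [ 4.4 -1.3 -0. ]
16.72 th 0.220 F 5.08 [ 4.9 -1.2  0.7]
17.20 th 0.260 F 4.74 [ 4.6 -1.4  0.7]
17.68 th 0.300 F 6.15 [ 6.1 -1.2  0.6]
18.05 th 0.320 F 6.61 [ 6.7 -1.3  0.6]
18.42 th 0.340 F 7.22 [ 7.2 -1.5  0.8]
18.77 th 0.360 F 8.52 [ 8.5 -1.7  1.1]
19.12 th 0.380 F 9.31 [ 9.2 -1.4  1.7]
```

```bash
cat >> h.py <<'E'
L0=C-.108*X+.0855*Z-HIN
def bar(phi): # bar centre at lid angle phi
    x,z=L0@X,L0[2]; c,s=np.cos(phi),np.sin(phi)
    return HIN+X*(x*c+z*s)+Z*(-x*s+z*c)
E
python3 - <<'E'
from cell import r, optics
from h import *
import cv2
p,q,n=push(.38,.018)
r.move_linear(p+.03*n,vel=.06); p2=r.current_tool_pos()+.12*(np.cos(.35)*Z-np.sin(.35)*X)+.03*n; r.move_linear(p2,vel=.15)
hb=bar(0)+.003*Z; print(hb, bar(.79))
qs=[quat(s*X,-Z) for s in(1,-1)]
ks=[r.inverse_kinematics(hb+.1*Z,a) for a in qs]; print([None if k is None else np.round(k,2) for k in ks])
i=min((0,1),key=lambda i:abs(ks[i][5]) if ks[i] is not None else 9)
np.save('qh.npy',qs[i])
r.move_to(hb+.1*Z,qs[i]); r.set_gripper(.33,20)
im=optics.get_image("top"); P=cloud(im); cv2.imwrite('pics/top1.png',cv2.resize(im["pixels"][120:270,180:400,::-1],None,fx=3,fy=3))
print(r.current_t(),r.current_opening(),force(r,Z,10)[1])
E
```

```text
[0.46587434 0.11221468 0.0885    ] [0.52873214 0.10416736 0.20750056]
[array([ 0.14,  0.31,  1.89, -0.  ,  0.94,  0.27]), None]
22.275 0.32593242982401854 [ 0.04844644  0.42939752 -0.16073278]
```

View pics/top1.png

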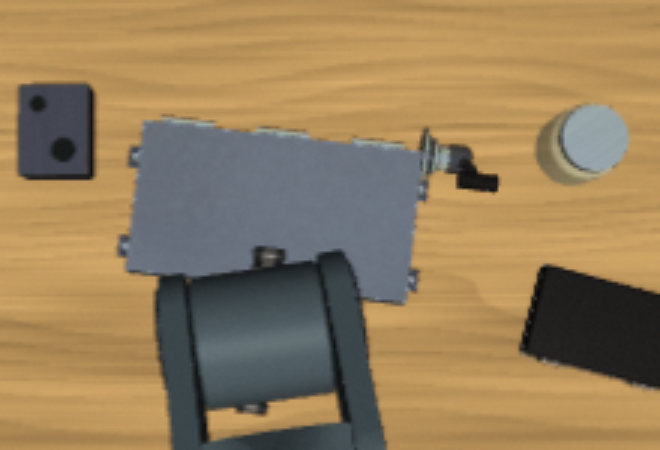

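The lever's grip, at (478,180) in the crop, now leans forward, and nothing else has moved. Next: grip the bar and raise it a little, checking the force.

Run:
```python
from cell import r
from h import *
f0=force(r,Z,10)[1]; np.save('f0h.npy',f0)
r.move_linear(bar(0)+.003*Z,vel=.08); print('down',(force(r,Z)[1]-f0).round(1))
r.set_gripper(0,20); print('grip',r.current_opening(),r.current_finger_force(),(force(r,Z)[1]-f0).round(1))
for ph in(.03,.06,.1,.15,.2):
    r.move_linear(bar(ph)+.003*Z,vel=.03); f=force(r,Z)[1]-f0; print(f"{r.current_t():.2f}",ph,f.round(1),r.current_opening())
    if np.linalg.norm(f)>35: break
else:
    r.move_linear(bar(.185)+.003*Z,vel=.02); print('lowered',(force(r,Z)[1]-f0).round(1))
```

```text
down [ 0.3  0.3 -0.3]
grip 0.1297152805543378 19.751563668251038 [-2.9  0.5  5.7]
24.92 0.03 [-0.8  2.1 -4.8] 0.13086891705042017
25.34 0.06 [-2.5  2.8 -3.8] 0.13322471399488206
25.83 0.1 [-4.2  3.  -3.7] 0.13204728828084178
26.38 0.15 [-5.3  3.4 -3.6] 0.1285225161273319
26.93 0.2 [-6.2  3.1 -2.8] 0.13061366660525675
lowered [-6.4  3.4 -2.3]
```

```bash
cat >> h.py <<'E'
def lidangle(im):
    P=cloud(im); u=(P-HIN)@X; v=(P-HIN)@Y; w=P[...,2]-HIN[2]
    m=(abs(v)<.125)&(abs(v)>.07)&(u<-.005)&(u>-.15)&(w>.015)&(w<.16)
    if m.sum()<50: return None,m.sum()
    u,w=u[m],w[m]; A=np.c_[u,np.ones(len(u))]; k=np.ones(len(u),bool)
    for _ in range(6):
        c=np.linalg.lstsq(A[k],w[k],rcond=None)[0]; k=abs(A@c-w)<.004
    return -np.arctan(c[0]),k.sum(),c[1]
E
python3 - <<'E'
from cell import r,optics
from h import *
for n in("side","top"):
    im=optics.get_image(n); print(n,lidangle(im))
    if n=="side": cv2.imwrite('pics/s2.png',cv2.resize(im["pixels"][120:320,130:350,::-1],None,fx=3,fy=3))
E
```

```text
side (np.float64(0.17962932711542315), np.int64(1657), np.float64(0.029199000693221427))
top (np.float64(0.18110795265942406), np.int64(1702), np.float64(0.031180379203389886))
```

View pics/s2.png

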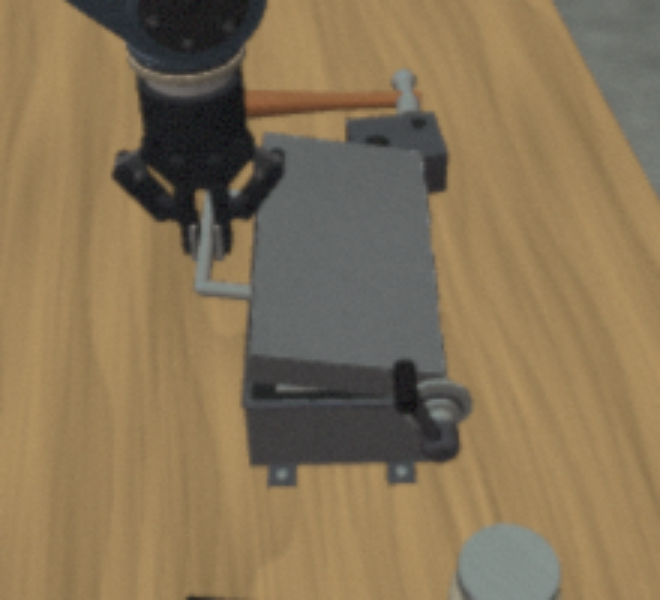

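Run:
```python
from cell import r,optics
from h import *
f0=np.load('f0h.npy')
def rep(ph):
    a=ph+.084; t=np.sin(a)*X+np.cos(a)*Z; f=force(r,Z,8)[1]-f0
    print(f"{r.current_t():.2f} {ph:.3f} tang {f@t:.2f}",f.round(1),'lid',round(lidangle(optics.get_image("top"))[0],4),r.current_tool_pos().round(4),(bar(ph)+.003*Z).round(4))
rep(.185)
for ph in(.17,.15,.13,.15,.17,.2,.23): r.move_linear(bar(ph)+.003*Z,vel=.02); rep(ph)
```

```text
27.55 0.185 tang -3.53 [-6.4  3.2 -1.8] lid 0.1756 [0.4713 0.1115 0.1215] [0.4716 0.1115 0.121 ]
28.02 0.170 tang -2.33 [-6.5  2.9 -0.6] lid 0.1651 [0.4706 0.1116 0.119 ] [0.4709 0.1116 0.1184]
28.52 0.150 tang -0.27 [-6.9  3.   1.5] lid 0.1445 [0.4699 0.1117 0.1157] [0.4701 0.1117 0.1149]
29.03 0.130 tang -0.21 [-7.2  2.4  1.4] lid 0.1282 [0.4691 0.1118 0.1122] [0.4693 0.1118 0.1114]
29.54 0.150 tang -1.52 [-6.8  2.9  0.1] lid 0.143 [0.4699 0.1117 0.1156] [0.4701 0.1117 0.1149]
30.05 0.170 tang -3.25 [-6.3  3.3 -1.6] lid 0.1641 [0.4706 0.1116 0.1189] [0.4709 0.1116 0.1184]
30.65 0.200 tang -4.65 [-5.9  3.1 -3. ] lid 0.1931 [0.4719 0.1114 0.124 ] [0.4723 0.1114 0.1236]
31.25 0.230 tang -4.74 [-6.3  3.2 -2.8] lid 0.2218 [0.4734 0.1112 0.1291] [0.4739 0.1112 0.1287]
```

Run:
```python
from cell import r,optics
from h import *
f0=np.load('f0h.npy')
la=lambda: np.mean([lidangle(optics.get_image(n))[0] for n in("top","side","top","side")])
r.move_linear(bar(.012)+.003*Z,vel=.05)
for ph in(.02,.028): 
    r.move_linear(bar(ph)+.003*Z,vel=.03)
    print('immediate',[r.current_contact_force()[2].round(1)-f0[2].round(1) for _ in range(1)],(force(r,Z,4)[1]-f0).round(1))
a=la(); r.set_gripper(.3,20); b=la(); r.sleep(.5); c=la()
print(r.current_t(),'gripped %.4f released %.4f later %.4f'%(a,b,c),(force(r,Z)[1]-f0).round(1))
```

```text
immediate [np.float64(-0.4)] [-6.7  2.7  0.3]
immediate [np.float64(-1.0)] [-5.5  2.7 -0.8]
34.25 gripped 0.0284 released -0.0006 later -0.0004 [ 0.3  0.1 -0.1]
```

The lid sank shut in the safe near-shut release test, so the clamp is not tight enough yet. I'll push the lever a little further.

Run:
```python
from cell import r
from h import *
r.move_linear(bar(0)+.1*Z,vel=.2); r.set_gripper(0,20)
p,q,n=push(.38,.018); up=np.cos(.35)*Z-np.sin(.35)*X
r.move_to(p+.06*n+.12*up,q); r.move_linear(p+.03*n,vel=.15); r.move_linear(p+.006*n,vel=.06)
f0=force(r,n,10)[1]; print(r.current_t(),r.current_tool_pos()-p-.006*n)
F=0
for th,b in [(.38,.021),(.38,.0195),(.38,.018)]+[(t,.018) for t in np.arange(.39,.56,.01)]:
    p,q,n=push(th,b); r.move_linear(p,q,vel=.015); g=[r.current_contact_force() for _ in range(2)]; F,f=force(r,n,6); F-=f0@n
    print(f"{r.current_t():.2f} th {th:.3f} b {b} F {F:.2f}",'imm',((g-f0)@n).round(1))
    if F>11.2: break
```

```text
38.1083 [ 2.91029284e-04 -5.07311205e-05  1.69949404e-04]
38.56 th 0.380 b 0.021 F -0.01 imm [0.4 0.4]
38.91 th 0.380 b 0.0195 F 2.59 imm [2.5 2.5]
39.26 th 0.380 b 0.018 F 7.16 imm [7.8 7.8]
39.61 th 0.390 b 0.018 F 9.38 imm [8.5 8.5]
39.96 th 0.400 b 0.018 F 10.10 imm [10.6 10.6]
40.31 th 0.410 b 0.018 F 10.70 imm [11. 11.]
40.66 th 0.420 b 0.018 F 11.02 imm [11.2 11.2]
41.01 th 0.430 b 0.018 F 11.76 imm [11.8 11.8]
```

Run:
```python
from cell import r,optics
from h import *
p,q,n=push(.43,.018); up=np.cos(.35)*Z-np.sin(.35)*X; qh=np.load('qh.npy')
r.move_linear(p+.03*n,vel=.1); r.move_linear(p+.06*n+.12*up,vel=.2)
r.move_to(bar(0)+.06*Z,qh); r.set_gripper(.3,20); f0=force(r,Z,8)[1]
la=lambda: np.mean([lidangle(optics.get_image(n))[0] for n in("top","side")])
r.move_linear(bar(0)+.003*Z,vel=.1); r.set_gripper(0,20); print('grip',r.current_t())
r.move_linear(bar(.03)+.003*Z,vel=.04); print((force(r,Z,4)[1]-f0).round(1))
a=la(); r.set_gripper(.3,20); b=la(); r.sleep(.3); c=la()
print(r.current_t(),'gripped %.4f released %.4f later %.4f'%(a,b,c))
if c>.015:
    r.move_linear(bar(c)+.003*Z,vel=.05); r.set_gripper(0,20)
    for ph in np.linspace(c,.79,8)[1:]:
        r.move_linear(bar(ph)+.003*Z,vel=.05); f=force(r,Z,2)[1]-f0; al=ph+.084
        print(f"{r.current_t():.2f} {ph:.2f} tang {f@(np.sin(al)*X+np.cos(al)*Z):.1f}",f.round(1))
        if np.linalg.norm(f)>40: break
    print('lid',[lidangle(optics.get_image(n)) for n in("top","side")],r.current_t())
```

```text
grip 44.8167
[-2.8  2.4 -3.6]
46.0583 gripped 0.0230 released -0.0010 later 0.0005
```

Run:
```python
from cell import r,optics
from h import *
f0=force(r,Z,4)[1]
r.set_gripper(0,20)
def go(ph,v):
    r.move_linear(bar(ph)+.003*Z,vel=v); f=force(r,Z,4)[1]-f0; al=ph+.084
    print(f"{r.current_t():.2f} {ph:.2f} tang {f@(np.sin(al)*X+np.cos(al)*Z):.1f}",f.round(1))
for ph in(.15,.3,.45,.6,.75,.86): go(ph,.09)
go(.84,.03); go(.82,.03)
print('lid',[lidangle(optics.get_image(n)) for n in("top","side")],r.current_t())
```

```text
46.85 0.15 tang -3.2 [-5.8  2.9 -1.9]
47.37 0.30 tang -3.6 [-13.5   4.7   1.7]
47.88 0.45 tang -5.0 [-23.7   6.1   8.6]
48.40 0.60 tang -5.6 [-38.2   6.9  24.4]
48.92 0.75 tang -7.9 [-53.4   5.7  47.5]
49.35 0.86 tang -3.3 [-33.    3.2  40. ]
49.68 0.84 tang -2.5 [-32.1   3.5  38.5]
50.02 0.82 tang -0.9 [-30.8   3.1  37.8]
lid [(np.float64(0.7820877668814189), np.int64(761), np.float64(0.045889267496682214)), (np.float64(0.7964940772491336), np.int64(891), np.float64(0.041628572290571854))] 50.1167
```

Run:
```python
from cell import r,optics
from h import *
f0=np.array([0.3,.1,-.1])+0
ph=.81; al=ph+.084; t=np.sin(al)*X+np.cos(al)*Z; ro=-np.cos(al)*X+np.sin(al)*Z
p=r.current_tool_pos()
base=bar(.82)+.003*Z; d=0
for i in range(6):
    f=force(r,Z,3)[1]-f0; print(f"{r.current_t():.2f} rad {f@ro:.1f} tang {f@t:.1f} d {d*1e3:.1f}",'tool-cmd',((r.current_tool_pos()-base-d*ro)@ro*1e3).round(2))
    if f@ro<6: break
    d+=.001 if f@ro<25 else .002
    r.move_linear(base+d*ro,vel=.03)
print('lid',[lidangle(optics.get_image(n))[0] for n in("top","side")],r.current_t())
np.save('rel.npy',np.r_[base+d*ro])
```

```text
50.17 rad 49.2 tang -0.5 d 0.0 tool-cmd 3.68
50.47 rad 25.9 tang -0.3 d 2.0 tool-cmd 1.97
50.77 rad 4.7 tang -0.1 d 4.0 tool-cmd 0.2
lid [np.float64(0.7911971331648574), np.float64(0.8009230210236735)] 50.8667
```

Run:
```python
from cell import r,optics
from h import *
f0=np.array([0.3,.1,-.1]); base=np.load('rel.npy')
al=.894; t=np.sin(al)*X+np.cos(al)*Z; ro=-np.cos(al)*X+np.sin(al)*Z
for d in(.0015,.003,.005,.007):
    r.move_linear(base-d*t,vel=.02); f=force(r,Z,5)[1]-f0; print(f"{r.current_t():.2f} d {d} rad {f@ro:.1f} tang {f@t:.1f}",'lid',lidangle(optics.get_image("top"))[0])
    if f@t>1.5: break
```

```text
51.20 d 0.0015 rad 4.5 tang -0.1 lid 0.7826204790487277
51.58 d 0.003 rad 5.2 tang 0.6 lid 0.7755902855015023
51.97 d 0.005 rad 4.7 tang 0.9 lid 0.7690987808131812
52.35 d 0.007 rad 4.0 tang 1.2 lid 0.760324797111203
```

Pushing the lid down now takes about 1.2 N, so the hinge carries it by itself. Releasing.

Run:
```python
from cell import r,optics
from h import *
L=lambda: (round(r.current_t(),2),*(round(float(lidangle(optics.get_image(n))[0]),4) for n in("top","side")))
print(L()); r.set_gripper(.28,20); print(L(),r.current_opening(),force(r,Z,3)[1].round(1))
```

```text
(52.4, 0.7519, 0.7634)
(52.78, 0.775, 0.779) 0.2776664638694497 [-0.4  0.7 -0. ]
```

Run:
```python
from cell import r,optics
from h import *
L=lambda: (round(r.current_t(),2),*(round(float(lidangle(optics.get_image(n))[0]),4) for n in("top","side")))
p=r.current_tool_pos(); r.move_linear(p+.09*Z,vel=.08); print(L(),force(r,Z,3)[1].round(1)); r.sleep(1.2); print(L()); r.sleep(1.2)
im=optics.get_image("side"); print(L()); cv2.imwrite('pics/end.png',im["pixels"][:,:,::-1])
```

```text
(54.21, 0.7686, 0.7768) [-0.1 -0.3  0.3]
(55.56, 0.7684, 0.777)
(56.91, 0.7748, 0.7774)
```

View pics/end.png

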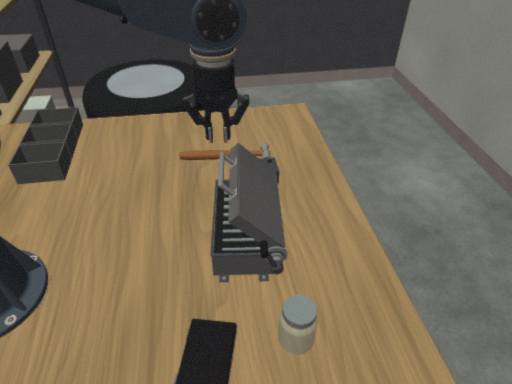

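The lid stands half open at about 0.77 rad (lid around (255,190)), the gripper is clear above it, and the bystanders are where they started.

```bash
python3 -c "
from cell import r
print(r.hand_in(), r.current_t())"
```

```text
the job is handed in; nothing more can be done
the job is handed in; nothing more can be done
```

The clamp lever is tightened and the lid stands half open by itself at about 44°, steady in the camera for over 2.5 s untouched. I handed the job in at about 57 s. The first clamp setting let the lid sink shut, so I pushed the lever further, to an estimated 14 N. Even then the lid sank in a release test just above shut, so it holds at half open but probably not near shut.

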